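# Hang the stove-top oven's door and draw it tight with the cam lock

### The arm

A 7-joint arm with a two-finger parallel gripper is mounted at the origin on a cart in front of the work surface, level with it; the furniture and walls round the work are solid. World frame = base frame: x ahead of the robot, y to its left, z up, the work surface at z = 0. Lengths are in m, angles in rad, forces in N, time in s.
With the tool pointing down it reaches from about 0.425 to 0.875 m from the base axis. Payload 4.7 kg.
Tool frame: the origin (TCP) lies midway between the tips of the shut fingers; the grasp point (between the pads) lies 19 mm behind it; z points along the fingers, y is the line along which they close (so a half turn about z gives the same grasp; the last joint's range is limited). The gripper opens to 87 mm and grips with 3 to 60 N. Pads are 19 mm wide; open, the fingers measure 117 mm over their backs; the gripper's body (75 mm by 190 mm) begins 51 mm behind the grasp point.
Start: joints at [1.308, 0.321, -0.07, 1.45, 0.023, 1.371, -0.057], TCP at [0.178, -0.625, 0.223] pointing down, gripper open.
Joint ranges: [-2.86, 2.86], [-0.3, 2.09], [-1.38, 1.24], [0.06, 2.45], [-1.56, 4.7], [0.09, 2.05], [-2.69, 2.69]. Speed limits (rad/s): [2.57, 2.57, 3.14, 3.14, 3.14, 3.14, 3.14].

### API

Orientations are given as [roll, pitch, yaw] about the fixed x, y, z axes, in that order (R = Rz(yaw) Ry(pitch) Rx(roll)).
In Python, from bench import robot, ik, imaging, telemetry gives the robot as it stands. The module is installed in compiled form; this text tells all that it offers. Calls block until the motion is done:
- robot.move_to(position, orientation): joint-space move of the TCP to a pose.
- robot.move_straight(position, rot=None, max_speed=0.15, threshold=None): straight line of the TCP; rot=None keeps the orientation; max_speed is the mean speed in m/s. With threshold (N) it stops when the force on the tool has changed by that much, and returns True; else False.
- robot.move_joints(angles): joint-space move.
- robot.grip(opening): opening from 0.0 (shut) to 1.0 (fully open); the grip force is fixed at half the most; returns when the fingers have stopped.
- robot.hold(seconds).
- ik(position, orientation): joint angles nearest the present ones, or None.
- imaging.camera(name): name is "scene" or "side" or "wrist"; returns a dict with "pixels" (400x640x3 uint8, red, green, blue), "depth" (400x640 float32, m along the optical axis (not along the pixel's ray), 0 where there is no reading), "fx", "fy", "cx", "cy" (pixels), "D" ([k1, k2, p1, p2, k3] as OpenCV has them; the pictures are not rectified), "position" and "attitude" of the camera in the world; the wrist camera has in their place "hand_eye" (4x4, takes a point from camera to tool coordinates, whose origin is the TCP and whose axes are the flange's). Camera axes: x right, y down, z forward; pixel columns grow to the right and rows downward; lengths in m; the calibration is good to about 2 mm. A picture is of the moment at which its call begins: read the wrist's pose just before it.
A pose or a line that the arm cannot do raises robot.PlanningError and nothing moves.
- robot.job_done(): hands the job in; it is judged then, once.
Readings, each from a call of its own:
- telemetry.current_time(): time.
- telemetry.current_joint_pos(): joint angles.
- telemetry.current_dq(): joint speeds.
- telemetry.current_joint_efforts(): joint torques, N m.
- telemetry.current_tool_pos(): TCP position.
- telemetry.current_orientation(): TCP orientation.
- telemetry.current_wrist_force(): force on the tool from outside, world axes, zero at the start.
- telemetry.current_wrist_torque(): the same for the moment, N m.
- telemetry.current_grip_width(): opening from 0.0 (shut) to 1.0 (fully open).
- telemetry.current_finger_force(): force on a finger pad.
Only numpy, scipy, OpenCV 4.12 (cv2) and the standard library are available. Lean on these libraries where they do the work, as an engineer would, in place of code of your own. Each camera call takes 0.05 s, during which the arm holds its last target. There are 200 camera calls.

### The job

Hang the washed door back on the stove-top oven by lowering its two hinge sockets onto the two hinge pins, and swing it shut so that the headed stud on its inner face goes into the mouth of the cam lock on the oven's roof (the lock was left partly turned; turn its mouth to the door first). Then turn the lock clockwise until it has drawn the door fully tight against the seal, and let go; leave the things standing round about as they are.

Things in the scene. Friction and masses are not known exactly. Their poses are not given: they have to be found in the camera images.
- oven: stove-top oven, bare steel box 170 mm deep (x), 200 wide (y), roof at z = 124, fixed on the hob; open front to its own -x. Origin: centre of its underside, z up. Both hinge pins stand at its front left corner on one upright axis at x = -96, y = 111 mm. With the door shut and tight the door's inner face is at x = -89, its outer face at x = -103, its top at z = 160 mm
- seal (a joint): squeeze of the springy rubber seal round the oven's open front: 0 free (it then stands out 6 mm at the lock side), 0.036 fully squeezed, which takes about 12 N at the stud. It pushes an unlocked door back out
- pintle_low (a point): tip of the lower hinge pin (upright, 10 mm thick, 27 mm long, the last 7 mm a cone), 57 mm above the oven's origin; its bracket, 6 mm thick and 19 mm wide, has its top at 30 mm
- pintle_high (a point): tip of the upper hinge pin, alike, exactly above the lower one, 137 mm above the oven's origin (bracket 6 mm thick, top at 110 mm; the lower socket cannot pass down through it: bring the door in from the front or side with its origin 38 to 58 mm above the oven's, then lower it)
- cam (a joint): angle of the lock's drum, rad, growing clockwise seen from above; stays where left (0.08 N m). 0: its mouth faces the door; the stud's head enters only below 0.12. Starts at 0.5 to 1.0. With the head inside, the lips of its curved slot catch the head at about 0.6 and draw it 9 mm in; tight somewhere past 2.2, it stiffens to over 0.3 N m and holds itself; end stop at 2.75
- cam_handle (a point): centre of the lock's black handle bar, on the upright turning axis (oven x = -53, y = -55), 176 mm above the oven's origin. Bar 64 mm long (along oven x at angle 0, turning with the drum), 12 thick, 26 high: top at 189 mm; a light index line marks the end over the mouth. The drum below is 68 mm wide, its top at 161 mm
- lock_axis (a point): point on the lock's turning axis at the height of its slot, 142 mm above the oven's origin
- door: loose steel oven door, 0.45 kg, upright in a wire drying rack with hoops 70 mm high. Panel 14 mm thick (own x), 194 wide (y), 150 high. Origin: centre of the panel's underside, z up; -x is the outer face, with an upright bar handle (y = -86, z = 25 to 105, standing 48 mm off), +y the hinge edge. Hung and shut its axes are the oven's, its origin at oven x = -96, y = 0, z = 10 mm
- door_top (a point): middle of the panel's top edge, a good place to grip the door; hung on the pins it swings easily about them, opening by its -y edge moving to the oven's -x, and stays where it is left
- socket_low (a point): mouth (lower end) of the lower hinge socket: upright tube 24 mm long, bore 12.4 mm, at y = 111, z = 20 mm in the door's frame
- socket_high (a point): mouth of the upper hinge socket, alike, at y = 111, z = 100 mm in the door's frame
- stud_head (a point): underside of the stud's head. The stud stands on the door's inner face (+x) at y = -55, z = 133 mm in the door's frame: shank 8 mm thick, then a round head 20 wide, 8 thick. It is screwed in differently each time: this point is 25.8 to 28.2 mm from the panel's middle plane. Its distance from the lock's axis is about 25 mm with the door leaning on the free seal and 15 to 17 mm when tight
- stud_foot (a point): point on the door's inner face where the stud leaves it (7 mm from the panel's middle plane); at oven x = -89 mm when the door is fully tight, about -98 mm when it leans on the free seal
- spice_jar: spice jar 42 mm wide, 96 mm tall with a yellow cap, a bystander; origin under its centre, z up
- tin: food tin 76 mm wide, 110 mm tall, a bystander; origin under its centre, z up
- salt: small salt shaker 44 mm wide, 90 mm tall, a bystander; origin under its centre, z up

How it is judged:
By the outcome, as a careful person would: the job done as asked, in the order asked, and still so for the second after the job is handed in, with the robot touching nothing.
It also fails if it takes over 72 s, if anything falls off the work surface, if the arm or the gripper's body presses on something with over 40 N, if the wrist force passes 120 N, or if a joint passes its speed limit or range.

## Working session

There is one attempt and no reset: what is moved stays moved. The work goes in short steps, each a Python script; the robot and the scene stay as the last script left them, time stands still between calls to the robot, and variables do not carry over. Pictures are saved under pics/ and viewed, at most 10 in all, crops included, and the job is handed in when it is done.

```bash
mkdir -p pics
cat > h.py <<'E'
import numpy as np, cv2, pickle
from bench import robot, ik, imaging, telemetry as T
from scipy.spatial.transform import Rotation as R
def snap(name,tag):
    p=np.array(T.current_tool_pos()); o=T.current_orientation()
    c=imaging.camera(name); c=dict(c); c['tool']=(p,np.array(o))
    if 'hand_eye' in c:
        M=np.eye(4); M[:3,:3]=R.from_euler('xyz',o).as_matrix(); M[:3,3]=p
        c['M']=M@np.array(c['hand_eye'])
    else:
        a=np.array(c['attitude']); M=np.eye(4)
        M[:3,:3]=a if a.shape==(3,3) else (R.from_euler('xyz',a).as_matrix() if a.size==3 else R.from_quat(a).as_matrix())
        M[:3,3]=c['position']; c['M']=M
    pickle.dump(c,open(f'pics/{tag}.pkl','wb'))
    cv2.imwrite(f'pics/{tag}.png',c['pixels'][:,:,::-1]); return c
def load(tag): return pickle.load(open(f'pics/{tag}.pkl','rb'))
def K(c): return np.array([[c['fx'],0,c['cx']],[0,c['fy'],c['cy']],[0,0,1.]])
def ray(c,uv):
    n=cv2.undistortPoints(np.array(uv,float).reshape(-1,1,2),K(c),np.array(c['D'])).reshape(-1,2)
    d=np.c_[n,np.ones(len(n))]@c['M'][:3,:3].T
    return c['M'][:3,3],d
def onz(c,uv,z):
    o,d=ray(c,uv); return o+d*((z-o[2])/d[:,2])[:,None]
def cloud(c):
    h,w=c['depth'].shape; v,u=np.mgrid[:h,:w]
    o,d=ray(c,np.c_[u.ravel(),v.ravel()]); P=o+d*c['depth'].reshape(-1,1)
    P[c['depth'].ravel()<=0]=np.nan; return P.reshape(h,w,3)
def proj(c,P):
    Mi=np.linalg.inv(c['M']); r,_=cv2.Rodrigues(Mi[:3,:3])
    return cv2.projectPoints(np.array(P,float).reshape(-1,1,3),r,Mi[:3,3],K(c),np.array(c['D']))[0].reshape(-1,2)
def tri(c1,a,c2,b):
    o,d=ray(c1,a);p,e=ray(c2,b);d=d[0];e=e[0]
    s=np.linalg.lstsq(np.c_[d,-e],p-o,rcond=None)[0]; A=o+d*s[0];B=p+e*s[1]
    return (A+B)/2,np.linalg.norm(A-B)
E
python3 - <<'E'
from h import *
for n in('scene','side'):
    c=snap(n,n+'0'); print(n,c['position'],c['attitude'],c['fx'],c['cx'],c['cy'],c['D'])
print(T.current_time(),T.current_orientation(),T.current_tool_pos(), T.current_grip_width())
E
```

```text
scene [-0.08094494  0.55231294  0.8159824 ] [-2.20811308 -0.00765625 -2.35863092] 469.47986305036477 316.0320605898754 200.29490190268598 [0.04619501 0.         0.         0.         0.        ]
side [0.03780777 0.7052257  0.71706913] [-2.10624574  0.00279454 -2.58791677] 392.6251808174644 316.4242554131022 202.0110221322271 [0.01022232 0.         0.         0.         0.        ]
0.1 [-3.13989729e+00  9.42994946e-05  2.76891519e-01] [ 0.17748197 -0.62479549  0.22157993] 0.9993411961864167
```

View pics/scene0.png

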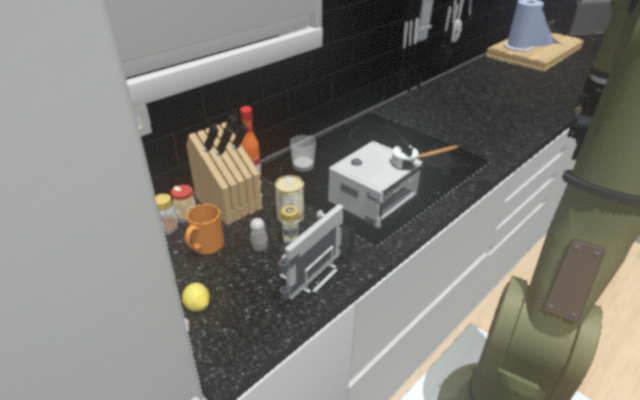

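View pics/side0.png

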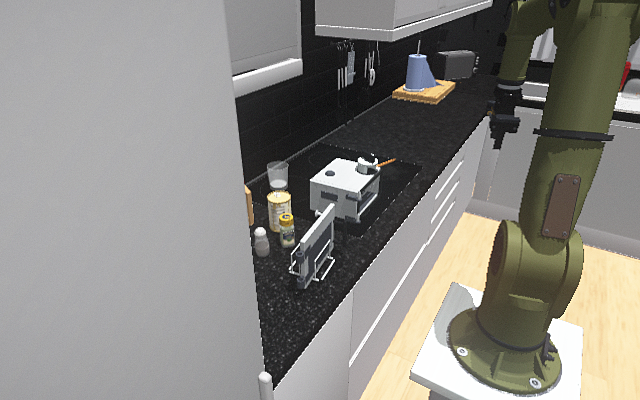

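The scene view shows the oven at (375,180) with its lock near (403,155), the door in its rack at (313,255), and the jar, tin and salt to the door's left. I'll take crude positions from depth.

Run:
```python
from h import *
for t in('scene0','side0'):
    c=load(t);P=cloud(c);print(t)
    pts={'scene0':dict(roofF=(332,172),roof=(365,165),lock=(403,152),roofmid=(375,150),doortopN=(342,210),doortopF=(283,262),salt=(259,235),jar=(291,228),tin=(290,190),face=(365,205)),
     'side0':dict(roof=(345,180),lock=(367,160),roofL=(312,190),doorT1=(333,208),doorT2=(304,240),salt=(262,240),jar=(286,228),tin=(279,200))}[t]
    for k,(u,v) in pts.items(): print(k,P[v,u].round(3))
    # oven roof & door region stats
    m=(P[...,2]>.1)&(P[...,2]<.3)&(P[...,0]>.3)&(P[...,0]<.9)&(P[...,1]<.5)&(P[...,1]>-.9)
    print(m.sum())
c=load('scene0');P=cloud(c)
# top-down map
H=np.zeros((600,800,3),np.uint8)
for t in('scene0','side0'):
    c=load(t);Q=cloud(c).reshape(-1,3);I=c['pixels'].reshape(-1,3)
    ok=np.isfinite(Q[:,0])&(Q[:,2]>.02)&(Q[:,2]<.3);Q=Q[ok];I=I[ok]
    o=np.argsort(Q[:,2]);Q=Q[o];I=I[o]
    x=((.5-Q[:,1])*800).astype(int);y=((.95-Q[:,0])*800).astype(int)
    g=(x>=0)&(x<799)&(y>=0)&(y<599)
    for dx in(0,1):
        for dy in (0,):H[y[g],x[g]+dx]=I[g][:,::-1]
cv2.imwrite('pics/map.png',H)
```

```text
scene0
roofF [ 0.642 -0.243  0.117]
roof [ 0.591 -0.321  0.128]
lock [ 0.522 -0.392  0.169]
roofmid [ 0.621 -0.4    0.131]
doortopN [ 0.482 -0.106  0.149]
doortopF [0.468 0.091 0.126]
salt [0.637 0.022 0.055]
jar [ 0.601 -0.052  0.056]
tin [ 0.671 -0.114  0.107]
face [ 0.523 -0.247  0.066]
14798
side0
roof [ 0.552 -0.298  0.133]
lock [ 0.521 -0.39   0.174]
roofL [ 0.642 -0.242  0.096]
doorT1 [ 0.483 -0.098  0.154]
doorT2 [0.465 0.073 0.159]
salt [0.639 0.026 0.063]
jar [ 0.61  -0.048  0.071]
tin [ 0.683 -0.117  0.109]
8642
```

View pics/map.png

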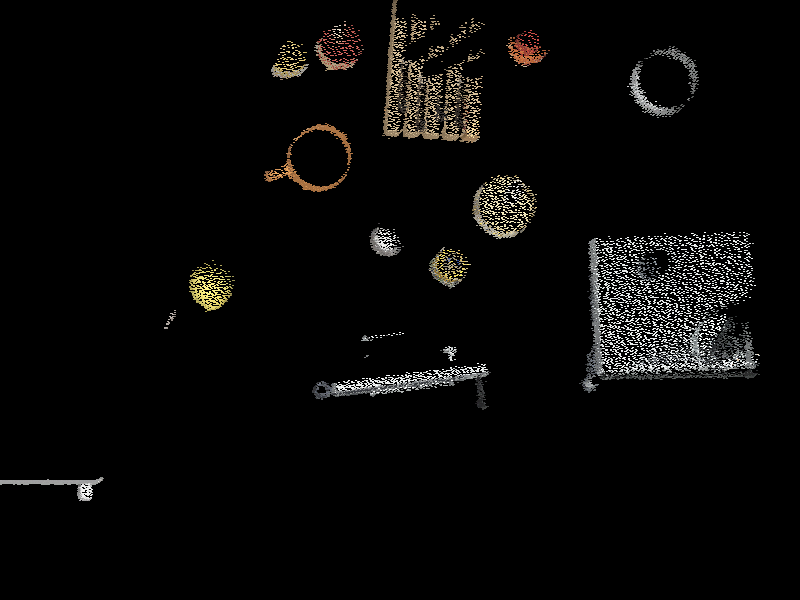

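The top-down map shows the oven (bottom-left corner near (600,372), hinge brackets at (588,383), yaw near 0). The door runs from (322,390) at its hinge end to (488,370), with the stud on the far side at (450,350). Next I'll take close wrist views and check the reachable yaw.

Run:
```python
from h import *
for p in ([.525,-.40,.17],[.475,-.33,.2]):
  for y in np.arange(-3.2,3.2,.4):
    q=ik(p,[np.pi,0,y]); print(p,round(y,2),None if q is None else np.round(q,2))
robot.move_to([.50,-.33,.40],[np.pi,0,0.0]); snap('wrist','w1')
robot.move_to([.44,-.20,.40],[np.pi,0,0.0]); snap('wrist','w2')
robot.move_to([.46,-.0,.40],[np.pi,0,0.0]); snap('wrist','w3')
print(T.current_time())
cv2.imwrite('pics/w13.png',np.vstack([cv2.resize(cv2.imread(f'pics/{t}.png'),(480,300)) for t in('w1','w3')]))
```

```text
[0.525, -0.4, 0.17] -3.2 [ 1.07  0.43 -0.61  1.48  0.25  1.31  1.95]
[0.525, -0.4, 0.17] -2.8 [ 1.41  0.66 -1.18  1.46  0.61  1.42  2.12]
[0.525, -0.4, 0.17] -2.4 [ 1.41  0.66 -1.18  1.46  0.61  1.42  2.52]
[0.525, -0.4, 0.17] -2.0 [-0.14  0.56  1.07  1.52 -0.5   1.35 -2.6 ]
[0.525, -0.4, 0.17] -1.6 [ 0.67  0.37 -0.08  1.49  0.03  1.28 -2.58]
[0.525, -0.4, 0.17] -1.2 [ 0.71  0.37 -0.12  1.49  0.05  1.28 -2.19]
[0.525, -0.4, 0.17] -0.8 [ 0.74  0.37 -0.17  1.49  0.06  1.28 -1.81]
[0.525, -0.4, 0.17] -0.4 [ 0.78  0.38 -0.22  1.49  0.08  1.28 -1.42]
[0.525, -0.4, 0.17] -0.0 [ 0.81  0.38 -0.25  1.49  0.1   1.29 -1.03]
[0.525, -0.4, 0.17] 0.4 [ 0.84  0.39 -0.29  1.49  0.11  1.29 -0.64]
[0.525, -0.4, 0.17] 0.8 [ 0.88  0.39 -0.35  1.48  0.13  1.29 -0.25]
[0.525, -0.4, 0.17] 1.2 [ 0.91  0.4  -0.4   1.48  0.16  1.29  0.13]
[0.525, -0.4, 0.17] 1.6 [ 0.95  0.41 -0.45  1.48  0.18  1.3   0.52]
[0.525, -0.4, 0.17] 2.0 [ 0.98  0.41 -0.49  1.48  0.19  1.3   0.91]
[0.525, -0.4, 0.17] 2.4 [ 1.01  0.42 -0.52  1.48  0.21  1.3   1.29]
[0.525, -0.4, 0.17] 2.8 [ 1.04  0.43 -0.57  1.48  0.23  1.31  1.68]
[0.
[... 361 characters left out ...]
.3  -2.24]
[0.475, -0.33, 0.2] -0.8 [ 0.78  0.19 -0.25  1.66  0.05  1.3  -1.85]
[0.475, -0.33, 0.2] -0.4 [ 0.81  0.2  -0.28  1.66  0.06  1.3  -1.45]
[0.475, -0.33, 0.2] -0.0 [ 0.83  0.2  -0.3   1.66  0.06  1.3  -1.06]
[0.475, -0.33, 0.2] 0.4 [ 0.86  0.2  -0.34  1.66  0.07  1.3  -0.66]
[0.475, -0.33, 0.2] 0.8 [ 0.9   0.2  -0.39  1.65  0.08  1.3  -0.27]
[0.475, -0.33, 0.2] 1.2 [ 0.95  0.21 -0.44  1.65  0.09  1.3   0.12]
[0.475, -0.33, 0.2] 1.6 [ 0.99  0.22 -0.49  1.65  0.1   1.3   0.51]
[0.475, -0.33, 0.2] 2.0 [ 1.    0.22 -0.5   1.65  0.11  1.3   0.91]
[0.475, -0.33, 0.2] 2.4 [ 1.03  0.22 -0.53  1.65  0.12  1.3   1.3 ]
[0.475, -0.33, 0.2] 2.8 [ 1.06  0.23 -0.57  1.65  0.13  1.3   1.69]
3.4167
```

View pics/w13.png

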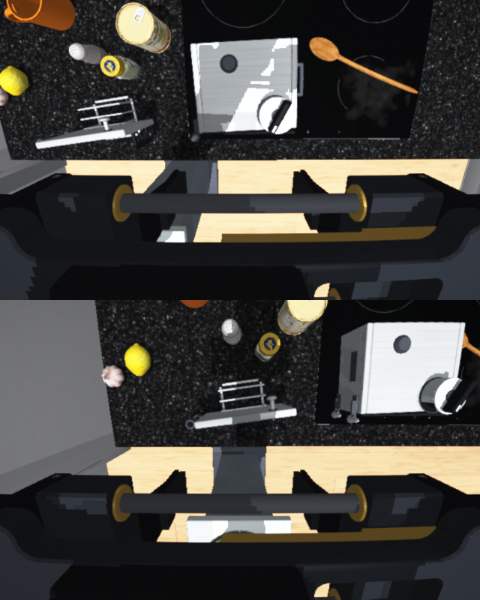

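The wrist views show the oven with the drum and black bar at about (283,113) in the half-scale upper picture. The bar leans as it would at cam ≈0.6. In the lower picture the door lies from (190,425) to (295,410), its stud is at (272,402), and the hinge pins are at (337,412)/(352,410).

Run:
```python
from h import *
def rect(Q,n):
    r=cv2.minAreaRect(Q[:,:2].astype(np.float32)*1000); print(n,len(Q),np.round(r,1) if 0 else r, 'z',np.median(Q[:,2]).round(4), cv2.boxPoints(r).round(0).tolist())
for t in('w1','w2','w3'):
    c=load(t);P=cloud(c);I=c['pixels'].astype(int);print(t)
    z=P[...,2];x=P[...,0];y=P[...,1]
    br=I.min(-1)
    m=(abs(z-.126)<.008)&(y<-.2)&(y>-.5)&(x>.42)&(x<.75)
    mm=cv2.morphologyEx(m.astype(np.uint8),cv2.MORPH_OPEN,np.ones((5,5)))>0
    if mm.sum()>50: rect(P[mm],'roof')
    m=(z>.166)&(z<.21)&(y<-.3)&(y>-.48)&(x>.42)&(x<.65)&(br<90)
    if m.sum()>20: rect(P[m],'bar')
    m=(z>.12)&(z<.2)&(y<.15)&(y>-.15)&(x>.40)&(x<.55)
    if m.sum()>20:
        Q=P[m]; rect(Q,'doorall'); print(np.percentile(Q[:,2],[5,50,95]).round(3))
    u=c['cx'] if 0 else None
c=load('w3'); cv2.imwrite('pics/crop.png',np.hstack([cv2.resize(load('w3')['pixels'][120:290-40,235:405,::-1],(390,300)),cv2.resize(load('w2')['pixels'][60:210,215:410,::-1],(390,300))]))
print(cv2.imread('pics/crop.png').shape)
```

```text
w1
roof 14283 ((568.8424072265625, -345.1552429199219), (180.7376251220703, 200.5496826171875), 3.104013442993164) z 0.1295 [[473.0, -250.0], [484.0, -450.0], [665.0, -440.0], [654.0, -240.0]]
bar 510 ((524.7693481445312, -400.3476257324219), (13.209980010986328, 63.02864074707031), 62.69356918334961) z 0.1933 [[494.0, -392.0], [550.0, -421.0], [556.0, -409.0], [500.0, -380.0]]
doorall 1611 ((490.0200500488281, -4.5485687255859375), (213.7012176513672, 70.14283752441406), 85.6158218383789) z 0.1577 [[447.0, -108.0], [517.0, -114.0], [533.0, 99.0], [463.0, 105.0]]
[0.127 0.158 0.16 ]
w2
roof 15323 ((569.1748657226562, -344.5594787597656), (180.38050842285156, 200.7509002685547), 2.257190465927124) z 0.1296 [[475.0, -248.0], [483.0, -448.0], [663.0, -441.0], [655.0, -241.0]]
bar 776 ((526.0843505859375, -399.0738220214844), (16.313854217529297, 64.77897644042969), 60.49866485595703) z 0.191 [[494.0, -390.0], [550.0, -422.0], [558.0, -408.0], [502.0, -376.0]]
doorall 1665 ((486.8268127441406, -3.8495864868164062), (215.15611267089844, 69.2218017578125), 88.67333221435547) z 0.1583 [[450.0, -111.0], [519.0, -112.0], [524.0, 103.0], [455.0, 105.0]]
[0.133 0.158 0.16 ]
w3
roof 13629 ((569.4985961914062, -344.1943359375), (179.57994079589844, 202.32562255859375), 2.5537312030792236) z 0.1298 [[475.0, -247.0], [484.0, -449.0], [664.0, -441.0], [655.0, -239.0]]
bar 1024 ((519.9554443359375, -410.97607421875), (43.38775634765625, 64.89581298828125), 65.49320220947266) z 0.1868 [[481.0, -417.0], [540.0, -444.0], [558.0, -405.0], [499.0, -378.0]]
doorall 1954 ((486.7687072753906, -3.1663589477539062), (214.36007690429688, 69.76302337646484), 87.76992797851562) z 0.158 [[448.0, -109.0], [517.0, -112.0], [526.0, 103.0], [456.0, 105.0]]
[0.129 0.158 0.16 ]
(300, 780, 3)
```

View pics/w2.png

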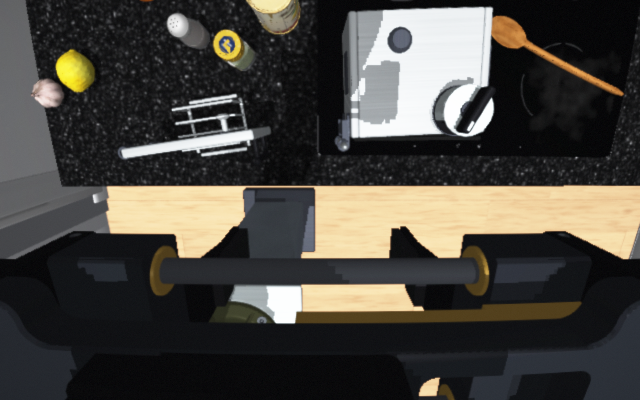

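The view shows the door at (120–270, 130–155), the pins near (343,143)/(347,125) and the bar at (474,110). The numbers put the oven at about (0.574, −0.344), yaw 0.045, z 0.0055. The cam is at about 0.54, so I'll turn it first and then look closely at the pins and the door.

Run:
```python
from h import *
pi=np.pi
b=[.525,-.400]
robot.grip(.6)
robot.move_to(b+[.25],[pi,0,-.495])
print('hit',robot.move_straight(b+[.173],max_speed=.12,threshold=8))
robot.grip(0); print('w',T.current_grip_width()*87,T.current_wrist_force())
robot.move_straight(b+[.173],rot=[pi,0,-.2],max_speed=.1)
robot.move_straight(b+[.173],rot=[pi,0,.04],max_speed=.1)
print(T.current_wrist_force(),T.current_wrist_torque(),T.current_orientation())
robot.grip(.6)
robot.move_straight(b+[.26],max_speed=.2)
robot.move_to([.43,-.24,.28],[pi,0,0]); snap('wrist','w4')
robot.move_to([.43,-.30,.30],[pi,0,0]); snap('wrist','w5')
robot.move_to([.43,.03,.28],[pi,0,0]); snap('wrist','w6')
robot.move_to([.43,-.03,.28],[pi,0,0]); snap('wrist','w7')
print(T.current_time())
print(proj(load('w4'),[[.473,-.238,.1425],[.525,-.4,.195]]),proj(load('w6'),[[.46,.1,.16],[.49,-.1,.16]]))
for t in('w4','w5'):
    c=load(t);P=cloud(c);I=c['pixels'].astype(int);z=P[...,2];x=P[...,0];y=P[...,1]
    m=(z>.175)&(z<.21)&(abs(y+.4)<.045)&(abs(x-.525)<.045)&(I.min(-1)<90)
    if m.sum()>20:
        r=cv2.minAreaRect(P[m][:,:2].astype(np.float32)*1000);print('bar',r)
cs=[cv2.resize(load(t)['pixels'][y0:y0+150,x0:x0+200,::-1],(400,300)) for t,y0,x0 in []]
cv2.imwrite('pics/q.png',np.vstack([np.hstack([cv2.resize(load(a)['pixels'][:240,:,::-1],(400,150)) for a in p]) for p in(('w4','w5'),('w6','w7'))]))
```

```text
hit False
w 11.903278281938197 [-1.28465596 -4.72561729 -0.21705283]
[-1.42982982 -5.30513361 -0.24202625] [-0.98985435  0.50087045  0.07654126] [3.13995845e+00 7.33329292e-04 3.60522032e-02]
12.7167
[[315.13374343 148.10913941]
 [509.44923216  92.70812166]] [[246.07873622 163.95985057]
 [450.54754798 133.0086151 ]]
bar ((523.32763671875, -400.9850158691406), (63.35271072387695, 12.774410247802734), 1.466314435005188)
bar ((523.397705078125, -400.9305419921875), (63.10591125488281, 11.472587585449219), 2.196399688720703)
```

View pics/q.png

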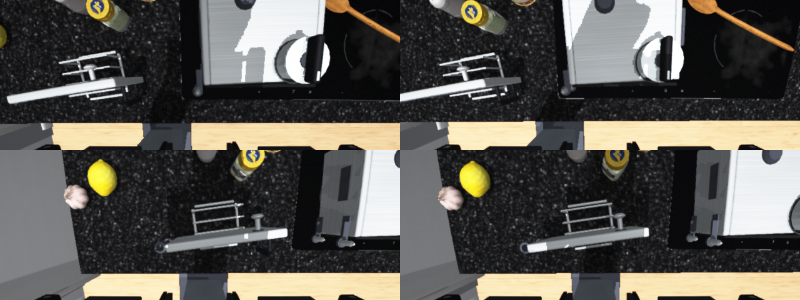

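The bar now stands nearly along oven x (cam ≈ 0.01), and the door, stud and sockets are plain to see (hinge end (163,245) in the lower left panel). I'll zoom on the pins and sockets.

Run:
```python
from h import *
T_=[('w4',[.473,-.237,.1425]),('w5',[.473,-.237,.1425]),('w6',[.462,.098,.145]),('w7',[.462,.098,.145])]
out=[]
for t,p in T_:
    c=load(t);u,v=proj(c,p)[0].round().astype(int); u0,v0=u-40,v-35; print(t,u0,v0)
    out.append(cv2.resize(c['pixels'][v0:v0+60,u0:u0+80,::-1],(400,300),interpolation=cv2.INTER_CUBIC))
    P=cloud(c)
cv2.imwrite('pics/z.png',np.vstack([np.hstack(out[:2]),np.hstack(out[2:])]))
for t in('w3','w6','w7'):
    c=load(t);P=cloud(c);z=P[...,2];x=P[...,0];y=P[...,1]
    m=(z>.152)&(z<.166)&(y<.13)&(y>-.13)&(x>.42)&(x<.55);Q=P[m].astype(np.float32)
    l=cv2.fitLine(Q[:,:2],cv2.DIST_HUBER,0,.005,.005).ravel(); d=l[:2]*np.sign(l[1]); s=(Q[:,:2]-l[2:])@d
    n=(Q[:,:2]-l[2:])@np.array([d[1],-d[0]])
    lo,hi=np.percentile(s,[.5,99.5]); print(t,'yaw',np.arctan2(-d[0],d[1]),'len',hi-lo,'ctr',l[2:]+d*(lo+hi)/2,'thick',np.percentile(n,[2,98]),np.median(Q[:,2]))
```

```text
w4 274 113
w5 218 112
w6 211 125
w7 153 125
w3 yaw 0.13412781 len 0.1893459165841341 ctr [ 0.47992105 -0.01429715] thick [-0.0072274   0.00632958] 0.15865988
w6 yaw 0.12863202 len 0.18861186064779759 ctr [ 0.47945347 -0.01356481] thick [-0.00718077  0.00648033] 0.15878907
w7 yaw 0.13406892 len 0.18982099972665312 ctr [ 0.47950222 -0.01415145] thick [-0.00704797  0.00657622] 0.15874246
```

View pics/z.png

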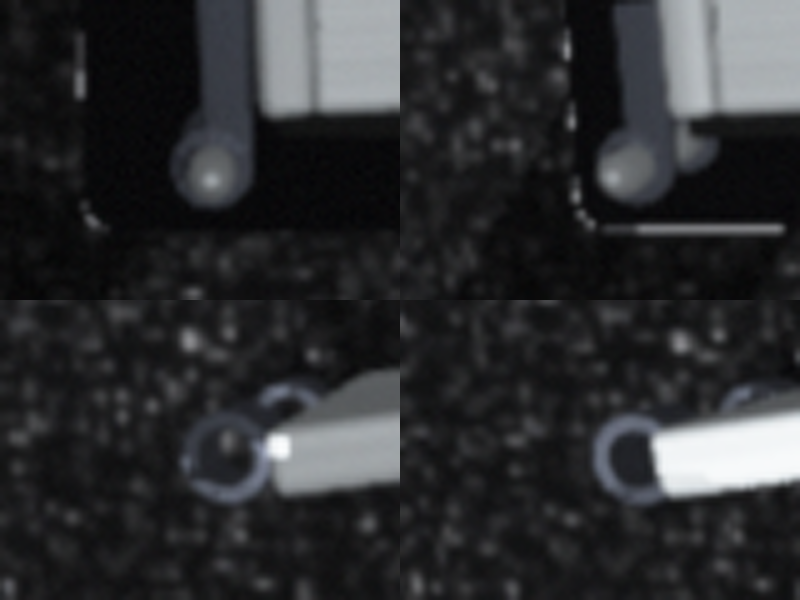

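In the crops the pin tip is at w4 (315.8,148.3) and w5 (260,147), and the upper socket ring is centred at w6 (255.8,156) and w7 (200,156).

Run:
```python
from h import *
c=[load('w%d'%i) for i in range(8) if i>3]
print('pin',tri(c[0],(315.8,148.2),c[1],(260,147)),onz(c[0],(315.8,148.2),.1425),onz(c[1],(260,147),.1425))
print('sock',tri(c[2],(255.8,156),c[3],(200,156.2)),onz(c[2],(255.8,156),.1327),onz(c[3],(200,156.2),.1327))
pi=np.pi
# candidate grasp and hang poses
for p,y in (([.48,-.014,.13],.132+pi/2),([.48,-.014,.13],.132-pi/2)):
    q=ik(p,[pi,0,y]);print(q)
for th in (.35,):
    for s in(1,-1):
        for h in(.25,.19): print(ik([.435,-.34,h],[pi,0,.043-th+s*pi/2]))
```

```text
pin (array([ 0.472726  , -0.23867963,  0.14224678]), np.float64(0.00030369231117231577)) [[ 0.4729056  -0.23868651  0.1425    ]] [[ 0.472599   -0.23872384  0.1425    ]]
sock (array([0.4642072 , 0.09608027, 0.13151929]), np.float64(0.0002728554653332071)) [[0.46422519 0.09582703 0.1327    ]] [[0.46449893 0.09557886 0.1327    ]]
[ 0.59059752  0.06228367 -0.63054405  1.95812409  0.04052165  1.13345417
  0.07580749]
None
[ 0.86517234  0.11299514 -0.27068997  1.64880225  0.03068904  1.38396272
  0.28342408]
[ 0.87181762  0.1459138  -0.28088639  1.73400641  0.04224428  1.26756903
  0.2741428 ]
[-0.42502985  0.17332099  1.17028738  1.68784245 -0.16220884  1.3879724
 -2.67904014]
[-0.32480892  0.20802378  1.06647031  1.77187106 -0.19027228  1.2732206
 -2.65979326]
```

Pin and socket are measured to sub-millimetre ray gaps. Next I'll grasp the door, lift it, carry it to just in front of the pins and look.

Run:
```python
from h import *
pi=np.pi
robot.grip(1)
o=[pi,0,.132+pi/2]; g=[.4795,-.014]
robot.move_to(g+[.24],o)
print('hit',robot.move_straight(g+[.128],max_speed=.12,threshold=8))
robot.grip(0); print('w',T.current_grip_width()*87,T.current_wrist_force(),T.current_tool_pos())
robot.move_straight(g+[.21],max_speed=.1); robot.move_straight(g+[.29],max_speed=.2)
print('w',T.current_grip_width()*87,T.current_wrist_force())
o2=[pi,0,.043-.35+pi/2]
robot.move_straight([.385,-.32,.29],rot=o2,max_speed=.2)
robot.move_straight([.395,-.3445,.175],max_speed=.15)
print(T.current_tool_pos(),T.current_orientation(),T.current_time())
snap('wrist','w8'); snap('scene','s8'); snap('side','d8')
c=load('w8');print(proj(c,[[.4728,-.2387,.1423],[.428,-.2387,.178]]))
a=load('w8')['pixels'][...,::-1]; b=load('s8')['pixels'][110:270,250:490,::-1]
cv2.imwrite('pics/y.png',np.hstack([cv2.resize(a,(480,300)),cv2.resize(b,(320,300))]))
```

```text
hit False
w 13.935864016975923 [-0.43879253  0.14995111  0.08118628] [ 0.47929378 -0.0140237   0.12793748]
w 13.875891748929725 [-0.08137973 -0.86883122 -5.35545795]
[ 0.39563898 -0.34468846  0.17601288] [3.14002317e+00 5.32968476e-04 1.26406252e+00] 21.4417
[[385.41984868  33.38248704]
 [316.00092822  42.38836254]]
```

View pics/y.png

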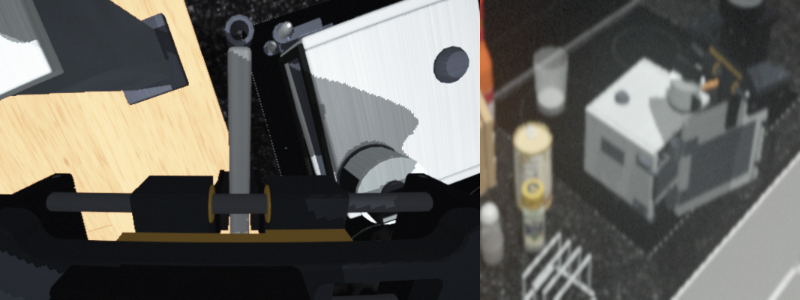

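The door is held firmly and upright. In the left panel the socket ring is at (239,29) and the pins at about (286,28). I'll compute both positions from that one view using depth.

Run:
```python
from h import *
c=load('w8');P=cloud(c);z=P[...,2];x=P[...,0];y=P[...,1]
I=c['pixels'].astype(int).sum(-1)//3
m=(z>.172)&(z<.19)&(y>-.258)&(y<-.215)&(abs(x-.429)<.03)
Q=P[m];(ct,r)=cv2.minEnclosingCircle(Q[:,:2].astype(np.float32)*1000);print('socket',m.sum(),ct,r,np.median(Q,0))
px=np.argwhere(m)[:,::-1].astype(np.float32);print(cv2.minEnclosingCircle(px))
m=(z>.118)&(z<.15)&(abs(y+.2387)<.014)&(abs(x-.4728)<.014)
Q=P[m];print('pin',m.sum(),cv2.minEnclosingCircle(Q[:,:2].astype(np.float32)*1000),Q[:,2].max())
t=Q[Q[:,2]>Q[:,2].max()-.004];print(t.mean(0))
m=(z>.205)&(z<.212)&(y>-.34)&(y<-.2); Q=P[m]
l=cv2.fitLine(Q[:,:2].astype(np.float32),cv2.DIST_HUBER,0,.005,.005).ravel();print('door line yaw',np.arctan2(-l[0]*np.sign(l[1]),abs(l[1])),np.median(z[(z>.19)&(z<.22)&(y>-.34)]))
u0,v0=360,10
for v in range(22,60,2): print(v,I[v,364:408:2])
```

```text
socket 986 (429.33172607421875, -238.8025665283203) 10.110053062438965 [ 0.42974923 -0.23803368  0.18060413]
((319.0, 41.17856979370117), 22.201204299926758)
pin 339 ((477.93353271484375, -243.55810546875), 12.661052703857422) 0.14484180809185163
[ 0.47200693 -0.23884225  0.1419256 ]
door line yaw -0.30907425 0.20675078900663657
22 [26 41 37 67 11  9  9  8  7  8  9  9  9 10  9  8 10  6  6  7  8  9]
24 [16 25 12  7  9  6  9  9 10  8 10  9  9 10  9  9  8  7  8  9  9 11]
26 [ 7 10  9  9  9  7 10  9  8  9 10  8  9  9 10  9  8  8  8  8  9 10]
28 [ 8 10  7  9  9  9 10 12 53 60 53 20  6 10 10  8 10  9  8  9  8  9]
30 [ 10   9  11  10  36  50  63  82 124 136 150 126  40   6   8   8   9   8
  12  11  15  32]
32 [  6  10  14  55  98  97 110 135 150 174 239 238 112  16  11   9   9  13
  33  60  89 100]
34 [ 10  19  79  95  90  95 125 146 161 190 242 239 130  30   9  19  53  80
  96 102 102 102]
36 [  9  69 109  99  92 115 132 149 164 173 200 174 113  57  68  93 101 103
 102 102 102 105]
38 [ 26  98  95  91 104 122 134 144 153 155 145 126 103  69  98 104 102 104
 105 105 104 102]
40 [ 58 109 103
[... 224 characters left out ...]
  61  93 104 106 105 105
 105 104 105 109]
46 [ 76 107 111 108 113 115 112  99 104  95  78  67  63  97 104 106 105 106
 105 112 119 127]
48 [ 80 112 111 112 110 109 106  99  92  80  95  71  91 106 107 105 106 118
 123 105  88 104]
50 [ 52 110 111 111 110 104  95  91  92 110 140  85  98 107 106 103  93  85
  82  90 173 216]
52 [ 28  76 111 112 114 113 108 108 106 110 145 116 107 100  84  64  42  65
  87 148 221 237]
54 [ 71  51  96 112 113 111 111 112 107 106 103  94  70  47  32  37  42  83
 114 160 226 237]
56 [143 110  49  66 101 111 110 108 101  64  54  41  39  38  36  50 105 115
 114 143 223 237]
58 [136 196  84  35  45  57  50  46  42  39  39  39  39  40  67 106 111  90
  56  62 201 234]
```

Pin and socket agree within 1 mm with the earlier measurement. Going in and lowering.

Run:
```python
from h import *
x,y=.4391,-.3446
print(robot.move_straight([x,y,.175],max_speed=.06,threshold=10)); robot.hold(.2)
print(T.current_tool_pos(),T.current_wrist_force())
for z in (.160,.150,.142,.1355):
    h=robot.move_straight([x,y,z],max_speed=.05,threshold=15)
    print(z,h,np.round(T.current_tool_pos(),4),np.round(T.current_wrist_force(),1))
    if h: break
print(T.current_time(),T.current_grip_width()*87)
```

```text
False
[ 0.43871778 -0.34477313  0.17505939] [ 0.68060057  0.8120357  -3.6277726 ]
0.16 False [ 0.4388 -0.3444  0.1594] [-0.7  0.4 -5. ]
0.15 False [ 0.4388 -0.3444  0.1495] [ 0.3 -0.7 -4.5]
0.142 False [ 0.4388 -0.3444  0.1414] [ 0.  -0.3 -3.1]
0.1355 False [ 0.4388 -0.3444  0.135 ] [ 0.5  0.4 -4.2]
24.0667 14.025697524842904
```

Both sockets dropped onto the pins with no jamming. Now I'll seat the door and swing it shut along the arc while gripped.

Run:
```python
from h import *
pi=np.pi
robot.move_straight([.4388,-.3445,.1335],max_speed=.05,threshold=6)
p=np.array(T.current_tool_pos());y0=T.current_orientation()[2]-pi/2
print(p,y0,T.current_wrist_force())
pin=p[:2]+np.array([.0337,.1059]) ; 
rel=R.from_euler('z',-y0).as_matrix()[:2,:2]@(p[:2]-pin); print('rel',rel,pin)
z=p[2]
for yw in (-.22,-.13,-.05,-.015,.005,.015):
    t=pin+R.from_euler('z',yw).as_matrix()[:2,:2]@rel
    h=robot.move_straight([*t,z],rot=[pi,0,yw+pi/2],max_speed=.08 if yw<-.06 else .03,threshold=12)
    print(yw,h,np.round(T.current_tool_pos(),4),np.round(T.current_wrist_force(),1))
    if h: break
print(T.current_grip_width()*87,T.current_time())
snap('side','d9');snap('scene','s9');snap('wrist','w9')
cv2.imwrite('pics/x.png',np.hstack([cv2.resize(load('w9')['pixels'][...,::-1],(480,300)),cv2.resize(load('d9')['pixels'][130:240,290:400,::-1],(300,300))]))
```

```text
[ 0.43914162 -0.34465368  0.13388506] -0.3071713353507506 [-0.19064557 -0.13558797 -2.00496989]
rel [-1.02288995e-04 -1.11132756e-01] [ 0.47284162 -0.23875368]
-0.22 False [ 0.4487 -0.3472  0.134 ] [ 1.4 -0.7 -2.3]
-0.13 False [ 0.4583 -0.3488  0.1339] [ 0.4 -0.7 -2.1]
-0.05 False [ 0.4667 -0.3497  0.1338] [-0.4  0.4 -1.8]
-0.015 False [ 0.4709 -0.3498  0.1339] [-0.2  0.6 -2.6]
0.005 False [ 0.4732 -0.3499  0.1339] [ 0.2 -0.2 -2.2]
0.015 False [ 0.4742 -0.3499  0.1339] [-2.1  0.6 -2.1]
13.546304660242575 26.1
```

View pics/x.png

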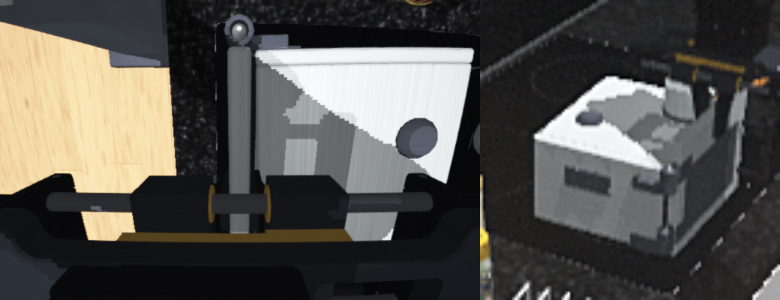

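The door is seated, with the pin tip showing inside the socket ring at (239,29), and it has just met the seal. Now I'll release it and turn the lock clockwise.

Run:
```python
from h import *
pi=np.pi
pin=np.array([.4728,-.2388]);rel=[0,-.1111]
t=pin+R.from_euler('z',.022).as_matrix()[:2,:2]@rel
robot.move_straight([*t,.1339],rot=[pi,0,.022+pi/2],max_speed=.03,threshold=15);print(np.round(T.current_wrist_force(),1))
robot.grip(.35)
robot.move_straight([*t,.25],max_speed=.2)
b=[.5234,-.4010]
robot.move_to(b+[.25],[pi,0,.04+pi])
snap('wrist','w10')
print('hit',robot.move_straight(b+[.175],max_speed=.12,threshold=8))
robot.grip(0);print('w',T.current_grip_width()*87,np.round(T.current_wrist_force(),1))
a=.02
while a<2.55:
    a+=.21
    robot.move_straight(b+[.175],rot=[pi,0,.04+pi-a],max_speed=.1)
    tq=T.current_wrist_torque()[2]; print(round(a,2),round(tq,3),np.round(T.current_wrist_force(),1),round(T.current_time(),1),round(T.current_orientation()[2],3))
    if abs(tq)>.42: break
```

```text
[-5.   0.8 -1.3]
hit False
w 11.795430497264249 [ 0.6 -0.7  1.8]
0.23 -0.09 [-0.3 -1.3  3.8] 30.9 2.954
0.44 -0.123 [ 1.1 -1.9  4.1] 31.3 2.746
0.65 -0.106 [ 0.5 -2.   6.1] 31.7 2.536
0.86 -0.046 [ 0.5 -2.   5.3] 32.0 2.326
1.07 -0.108 [ 0.7 -2.2  4.7] 32.4 2.116
1.28 -0.1 [-0.  -1.4  4.8] 32.7 1.906
1.49 -0.073 [ 0.9 -1.3  5.2] 33.1 1.696
1.7 -0.056 [ 1.3 -3.3  5. ] 33.5 1.486
1.91 -0.057 [ 0.6 -2.1  5.5] 33.8 1.276
2.12 -0.04 [ 1.4 -2.9  4.9] 34.2 1.067
2.33 -0.004 [ 0.9 -1.5  5.7] 34.5 0.857
2.54 -0.093 [ 1.1 -1.8  5.5] 34.9 0.647
2.75 -0.129 [ 0.2 -1.9  5.4] 35.2 0.437
```

The torque never rose, so the lock has probably not caught the head. I'll lift off and measure the door and bar.

```bash
cat >> h.py <<'E'
def state(t):
    c=load(t);P=cloud(c);I=c['pixels'].astype(int);z=P[...,2];x=P[...,0];y=P[...,1]
    m=(z>.175)&(z<.21)&(abs(y+.4)<.045)&(abs(x-.5235)<.045)&(I.min(-1)<90)
    r=cv2.minAreaRect(P[m][:,:2].astype(np.float32)*1000);print('bar',r)
    m=(z>.156)&(z<.172)&(y>-.45)&(y<-.25)&(x>.40)&(x<.487); Q=P[m].astype(np.float32)
    l=cv2.fitLine(Q[:,:2],cv2.DIST_HUBER,0,.005,.005).ravel();print('door yaw',np.arctan2(-l[0]*np.sign(l[1]),abs(l[1])),l[2:],len(Q))
    n=(Q[:,:2]-l[2:])@np.array([abs(l[1]),-l[0]*np.sign(l[1])]); print(np.percentile(n,[1,99]))
E
python3 - <<'E'
from h import *
pi=np.pi
robot.grip(.5)
b=[.5234,-.4010]
robot.move_straight(b+[.26],max_speed=.2)
robot.move_to([.43,-.36,.30],[pi,0,0]); snap('wrist','w11'); state('w11'); snap('side','d11')
print(T.current_time())
u,v=proj(load('w11'),[.50,-.39,.16])[0].round().astype(int); v=max(v,75)
cv2.imwrite('pics/v.png',cv2.resize(load('w11')['pixels'][v-75:v+75,u-100:u+100,::-1],(800,600),interpolation=cv2.INTER_CUBIC))
E
```

```text
bar ((523.5841064453125, -402.09283447265625), (63.94973373413086, 12.506711959838867), 25.254228591918945)
door yaw 0.045810297 [ 0.47922435 -0.34192228] 2349
[-0.00700306  0.00704892]
37.2667
```

View pics/v.png

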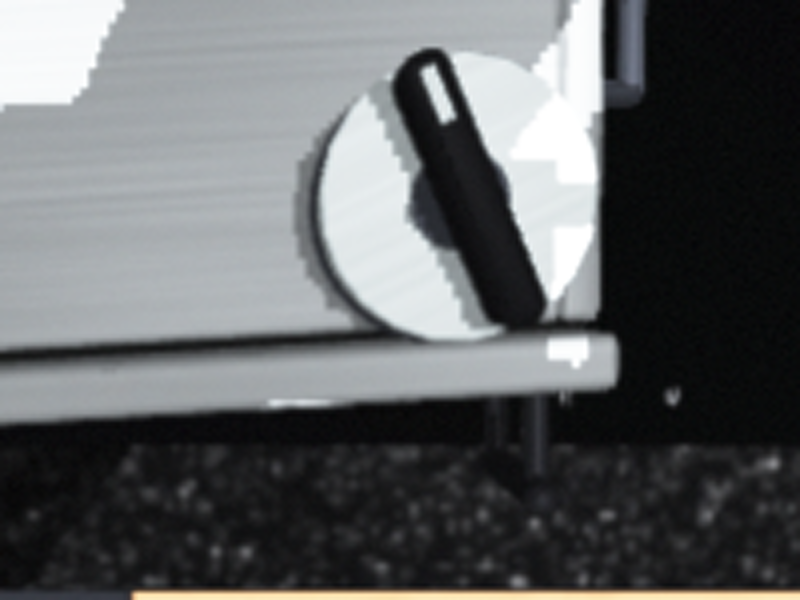

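The picture shows the door flush along the oven front (about (0–615, 340–410)) and the index end of the bar turned away from the door at (437,95). The cam is at about 2.74. Door yaw is 0.046 against the oven's 0.043, and the inner face is 35 mm from the lock axis (36 when tight, 45 when only leaning). So the door is drawn in tight despite the low torque reading.

Run:
```python
from h import *
robot.hold(.5); snap('wrist','w12'); state('w12'); print(robot.job_done(),T.current_time())
```

```text
bar ((523.5966186523438, -401.9712829589844), (63.41862487792969, 12.261791229248047), 25.315385818481445)
door yaw 0.046482522 [ 0.479229   -0.34246424] 2337
[-0.00696251  0.00701466]
the job is handed in; nothing more can be done
the job is handed in; nothing more can be done
```

The door is hung on both pins and shut, with the lock turned to about 2.74 rad and let go; pictures show the door tight against the seal (the torque stiffening near the end never showed), nothing else was touched, and the job was handed in at about 38 s.

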